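Snap the lens retainer of an inspection lamp home with a pusher sleeve

TASK

The inspection lamp's head lies face up on its rubber-buffered cradle and its lens still needs the black retainer ring: lay the ring level, skirt down, in the mouth of the lamp head so that it rests on the four spring catches, and let go of it. Then take the blue pusher sleeve, set it centrally on the ring and press straight down until the ring snaps in and its flange sits fully home on the rim all round; press it in with the sleeve only, never with the gripper, never use more than about 25 N, and ease off as soon as it has snapped, because leaning on the seated ring with more than about 18 N would chip the glass. Finally stand the sleeve upright on the table clear of the lamp, with the lens untouched and the other things left where they were.

Things in the scene. Friction and masses are not known exactly. Their poses are not given: they have to be found in the camera images.
- rim_center (a point): Centre of the lamp head's mouth at the height of its flat upper rim, about 54 mm over the table; z up. White round head, 94 mm across, 26 mm tall, LEDs on its face, a black swivel knuckle reaching 80 mm from the axis along its +x, lower than the rim. The bore is 52 mm across, its chamfered mouth 55 mm; the lens lies 16 mm below the rim.
- cradle: Plywood plate 116 x 116 x 8 mm fixed to the table, origin under its centre, below the bore's axis. The lamp head is screwed to four soft rubber buffers on it: loaded, the head sinks straight down, by an amount that differs from start to start (2 to 9 mm at the force that the snap needs, 12 mm at most), and rises again when released. The height at which the ring snaps is therefore not known beforehand.
- catch_center (a point): Point on the bore's axis level with the tips of the catches, 9 mm below the rim. Four brass spring catches stand out of the bore wall 90 degrees apart and leave 45 mm between opposite tips; above the tips they slope back as a lead-in.
- retainer_center (a point): Black plastic retainer ring, at its centre, half-way up, 9 mm above its underside; z is its axis, up. 18 mm tall, 38 mm opening. Top 5 mm: flange, 62 mm across. Below it a 13 mm skirt, 44 mm across, ending in a rounded snap bead 50 mm across. It lies on the table skirt down, flange underside 13 mm up: grasp it across the flange. Its turn about its axis does not matter. 40 g.
- flange_center (a point): Centre of the underside of the ring's flange, on the ring's axis, 4 mm above the ring's centre. Ring resting on the catches: about 6.5 mm above the rim. Pressed, the ring resists more and more over about 4 mm of its travel into the head, up to a peak of 11 to 20 N; then it snaps, the force drops sharply, and it jumps the last 2 to 3 mm until the flange lies on the rim and is held.
- pusher_center (a point): Blue nylon pusher sleeve, at its centre, half-way up, 45 mm above its foot; z is its axis, up. 90 mm tall, 100 to 200 g, standing upright on the table. Lower 34 mm: sleeve 52 mm across, open below (bore 40 mm, 26 mm deep); its ring-shaped foot fits on the flange and cannot reach the lens. Above: stem 32 mm across up to the top; grasp it across the stem, 40 to 88 mm above the foot.
- lens_center (a point): Top of the glass lens inside the lamp head, on the bore's axis, 16 mm below the rim; the lens is 51 mm across. Neither gripper nor sleeve may touch it.
- screwdriver_b: Bystander: screwdriver with a yellow handle, 164 mm long, lying behind the lamp; origin under its middle, handle towards its +y.
- spool_black: Bystander: spool of black thread, 38 mm across, 60 mm tall, standing; origin under its centre.
- e_tape: Bystander: roll of black tape with a brown core, 58 mm across, 19 mm tall, lying flat; origin under its centre.
- spring_clamp_a: Bystander: black spring clamp with an orange jaw pad, 64 x 123 x 22 mm, lying flat; origin under its middle.
- marker_red: Bystander: grey marker with a red cap, 123 mm long, 16 mm thick, lying at the right; origin under its middle.
- cell_a: Bystander: battery cell standing on end, 14 mm across, 50 mm tall; origin under its centre.
Things that resemble listed ones, but are neither listed nor needed, are in the scene too. Several things look just like the part that bears pusher_center: the one meant starts farthest from the robot's base.

How it is judged (in metres and radians):
On the way, in this order (a step that is already met when the one before it is completed fails the run):
1. the ring lies level on the four catches in the lamp's mouth, let go of (z of retainer_center in the frame of rim_center between 0.0005 and 0.006 m and horizontal distance between retainer_center and rim_center below 0.003 m and angle between the z axis of retainer_center and the z axis of rim_center, either way round below 0.1 rad and contact force between the fingers and retainer below 0.05 N), for 0.2 s.
2. the sleeve bears down on the ring (contact force between pusher and retainer above 4 N), for 0.05 s.
3. the ring has snapped home (z of retainer_center in the frame of rim_center between -0.0065 and -0.0028 m and horizontal distance between retainer_center and rim_center below 0.0025 m and angle between the z axis of retainer_center and the z axis of rim_center, either way round below 0.06 rad), for 0.1 s.
At the end, for the whole second after the job is handed in: The ring is home in the lamp head: flange within 1.2 mm of the rim, level with it within about 3 degrees and centred within 2.5 mm. The sleeve stands upright (within about 6 degrees) on the table, at rest, its axis more than 100 mm from the lamp's (all of step 3 and angle between pusher_center's own z axis and vertical below 0.1 rad and height (world z) of pusher_center between 0.038 and 0.052 m and horizontal distance between pusher_center and rim_center above 0.1 m and linear speed of each of pusher, retainer below 0.01 m/s); the robot touches nothing.
It fails at once if the sleeve loads the ring with more than 25 N (contact force between pusher and retainer above 25 N).
It fails at once if the sleeve leans on the seated ring (home within 0.5 mm) with more than 18 N (contact force between pusher and retainer above 18 N and z of retainer_center in the frame of rim_center below -0.0035 m).
It fails at once if the gripper touches the ring while the ring is being driven past the catches or is home (more than 2.5 mm below where it rests on them) (contact force between any of the arm, the fingers and retainer above 0.3 N and z of retainer_center in the frame of rim_center between -0.012 and 0 m and horizontal distance between retainer_center and rim_center below 0.012 m).
It fails at once if the lens is touched by the sleeve or the gripper (contact force between any of pusher, the arm, the fingers and lens_glass above 1 N).
It fails at once if a bystander is moved by more than 20 mm (distance of any of screwdriver_b, spool_black, e_tape, spring_clamp_a, marker_red, cell_a from where it was at the start of the episode above 0.02 m).
It also fails if it takes over 70 s, if anything falls off the work surface, if the arm or the gripper's body presses on something with over 40 N, if the wrist force passes 120 N, or if a joint passes its speed limit or range.

ROBOT

A 6-joint arm with a two-finger parallel gripper is mounted at the origin on a cart in front of the work surface, level with it; the furniture and walls round the work are solid. World frame = base frame: x ahead of the robot, y to its left, z up, the work surface at z = 0. Lengths are in mm, angles in degrees, forces in N, time in s.
With the tool pointing down it reaches from about 350 to 850 mm from the base axis. Payload 8.1 kg.
Tool frame: the origin (TCP) lies at the centre of the arm's flange, where the gripper is bolted on; the fingertips stand 173 mm ahead of it and the grasp point (between the pads) lies 155 mm ahead of it; z points along the fingers, y is the line along which they close (so a half turn about z gives the same grasp; the last joint's range is limited). The gripper opens to 85 mm and grips with 20 to 120 N. Pads are 22 mm wide; open, the fingers measure 114 mm over their backs; the gripper's body (76 mm by 85 mm) begins 54 mm behind the grasp point. The pads swing forward as they close: fully open they stand 13 mm farther back than shut.
Start: joints at [-68.835, 7.471, 85.268, -0, 87.261, -4.893], TCP at [263.59, -539.006, 404.692] pointing down, gripper open.
Joint ranges: [-169.43, 169.43], [-51.17, 129.36], [1.28, 143.12], [-76.62, 256.62], [0, 156.53], [-152.29, 152.29]. Speed limits (degrees/s): [136.94, 136.94, 159.86, 180, 180, 180].

INTERFACE

Orientations are given as [roll, pitch, yaw] about the fixed x, y, z axes, in that order (R = Rz(yaw) Ry(pitch) Rx(roll)).
In Python, from bench import * gives the robot as it stands.
- The arm moves only by the shell command python3 -m jog 'ROWS' [FORCE]. ROWS is text: rows parted by semicolons, each of 7 numbers parted by spaces: the shift along the tool's x, y, z scaled (see below), then the turn, a rotation vector about the tool's x, y, z scaled (see below), then the closure, from -1 (fully open) to 1 (shut). In form: tx ty tz wx wy wz hand; .... A call has 1 to 5 rows; each row shifts and turns the commanded pose from where the row before left it, along the tool's axes as they then stand; what a row does not reach is not made up. The controller multiplies each number of a shift by 0.1 m and each number of a turn by 60 degrees. A row lasts 1/8 s, in which the tool goes at most 62.5 mm and 10.7 degrees, less where a joint would pass 70% of its speed; a pose out of reach is approached as far as the arm can. A call with a number of a shift or a turn outside -1 to 1 is refused whole. A call with a gripper value outside its range is refused whole. The fingers move at their own pace and stop on an object; FORCE is the grip in N (left out, the last holds). Time passes only in rows, so rows that do not move let the fingers close. It gives the time, the measured TCP pose, the force, the opening and the grip force at its end, in the units of the state.
- sense(): the state, without advancing time (a new reading comes with each control period).
- snapshot(name): name is "scene" or "top" or "wrist"; returns a dict with "img" (480x640x3 uint8, red, green, blue), "fx", "fy", "cx", "cy" (pixels), "extrinsics" (4x4, takes a point from camera to world coordinates). Camera axes: x right, y down, z forward; pixel columns grow to the right and rows downward; lengths in mm; the calibration is good to about 2 mm. A picture is of the moment at which its call begins. There is no depth.
- hand_in(): hands the job in; it is judged then, once.
The state is a dict: "time": time; "joint_pos": joint angles; "qd": joint speeds; "joint_efforts": joint torques, N m; "tool_pos": TCP position; "tcp_rot": TCP orientation; "ft_force": force on the tool from outside, world axes, zero at the start; "wrist_torque": the same for the moment, N m; "finger_gap": finger opening in mm; "grip_force": force on a finger pad.
Only numpy, scipy, OpenCV 4.12 (cv2) and the standard library are available. Lean on these libraries where they do the work, as an engineer would, in place of code of your own. Each camera call takes 0.05 s, during which the arm holds its last target. There are 200 camera calls.

## Working session

There is one attempt and no reset: what is moved stays moved. The work goes in short steps, Python scripts to look and compute and a shell command to move; the robot and the scene stay as the last step left them, time stands still between calls to the robot, and variables do not carry over. Pictures are saved under pics/ and viewed, at most 10 in all, crops included, and the job is handed in when it is done.

```bash
mkdir -p pics
cat > h.py <<'E'
from bench import *
import numpy as np, cv2
from scipy.spatial.transform import Rotation as R
def snap(n,f,crop=None,scale=1):
    s=snapshot(n); im=s["img"][:,:,::-1]
    if crop: x0,y0,x1,y1=crop; im=im[y0:y1,x0:x1]
    if scale!=1: im=cv2.resize(im,None,fx=scale,fy=scale,interpolation=cv2.INTER_CUBIC)
    cv2.imwrite("pics/"+f,im); return s
def pt(s,u,v,z):
    E=np.array(s["extrinsics"]); d=E[:3,:3]@[(u-s["cx"])/s["fx"],(v-s["cy"])/s["fy"],1]; o=E[:3,3]
    return (o+d*(z-o[2])/d[2]).round(1)
def px(s,p):
    E=np.array(s["extrinsics"]); c=E[:3,:3].T@(np.array(p)-E[:3,3]); return (s["fx"]*c[0]/c[2]+s["cx"],s["fy"]*c[1]/c[2]+s["cy"])
def delta(p):  # world target of TCP -> tool units
    s=sense(); r=R.from_euler("xyz",s["tcp_rot"],degrees=True)
    return (r.inv().apply(np.array(p)-s["tool_pos"])/100).round(3)
E
python3 - <<'E'
from h import *
import pickle
for n in("top","scene"):
    s=snap(n,n+"1.png"); pickle.dump(s,open(n+".pkl","wb")); print(n,s["fx"],np.array(s["extrinsics"]).round(2).tolist())
print(sense())
E
```

```text
top 536.4127548584661 [[0.03, -1.0, 0.04, 489.92], [-1.0, -0.03, 0.02, -137.14], [-0.02, -0.05, -1.0, 1298.91], [0.0, 0.0, 0.0, 1.0]]
scene 615.1493204898763 [[-0.46, -0.41, 0.78, -529.44], [-0.89, 0.22, -0.41, 430.3], [0.0, -0.88, -0.47, 714.33], [0.0, 0.0, 0.0, 1.0]]
{'time': 0.1, 'joint_pos': array([-6.88359355e+01,  7.51081337e+00,  8.53250200e+01, -5.85401103e-04,
        8.72602725e+01, -4.89368268e+00]), 'qd': array([ 0.01025656, -0.04555776, -0.13125316,  0.01952642, -0.04220479,
        0.03622381]), 'joint_efforts': array([ 1.14591126e-03, -5.70950246e+01, -5.01942515e+01, -1.41330361e-04,
        8.14178435e-03, -7.45347643e-05]), 'tool_pos': array([ 263.50208322, -538.80752089,  403.72975822]), 'tcp_rot': array([-1.79904195e+02, -7.61595473e-03,  2.60577692e+01]), 'ft_force': array([-0.38785469,  0.09548965, -0.53749254]), 'wrist_torque': array([-0.02237943,  0.03769567,  0.01543218]), 'grip_force': 0.0, 'finger_gap': 84.97152116016612}
```

View pics/top1.png

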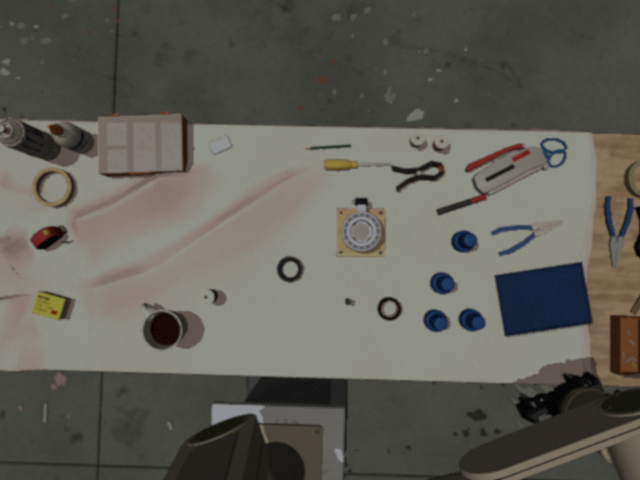

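View pics/scene1.png

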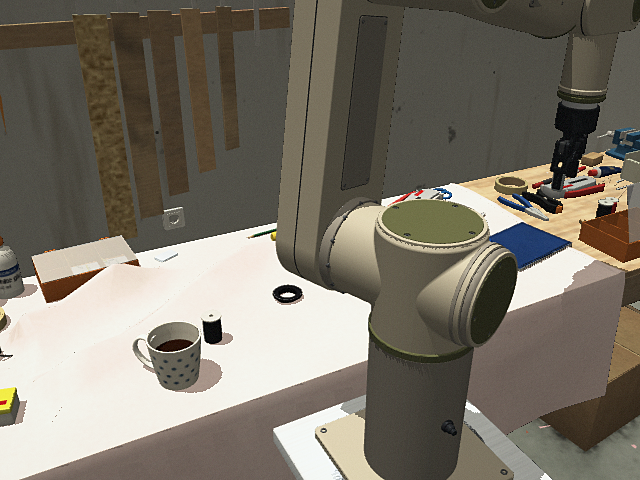

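Run:
```python
from h import *
import pickle
s=pickle.load(open("top.pkl","rb")); im=s["img"][:,:,::-1]
a=cv2.resize(im[190:340,270:500],None,fx=3.4,fy=3.4,interpolation=cv2.INTER_CUBIC); cv2.imwrite("pics/c1.png",a)
for u,v,z in((464,241,90),(442,283,90),(436,320,90),(472,320,90),(290,269,18),(389,308,18),(362,231,54)):
    p=pt(s,u,v,z); print(u,v,p,np.hypot(*p[:2]).round())
```

```text
464 241 [ 550.5 -417.7   90. ] 691.0
442 283 [ 455.  -370.1   90. ] 587.0
436 320 [ 372.2 -358.1   90. ] 516.0
472 320 [ 374.5 -438.1   90. ] 576.0
290 269 [476.6 -21.8  18. ] 477.0
389 308 [ 390.4 -259.6   18. ] 469.0
362 231 [ 569.5 -189.9   54. ] 600.0
```

View pics/c1.png

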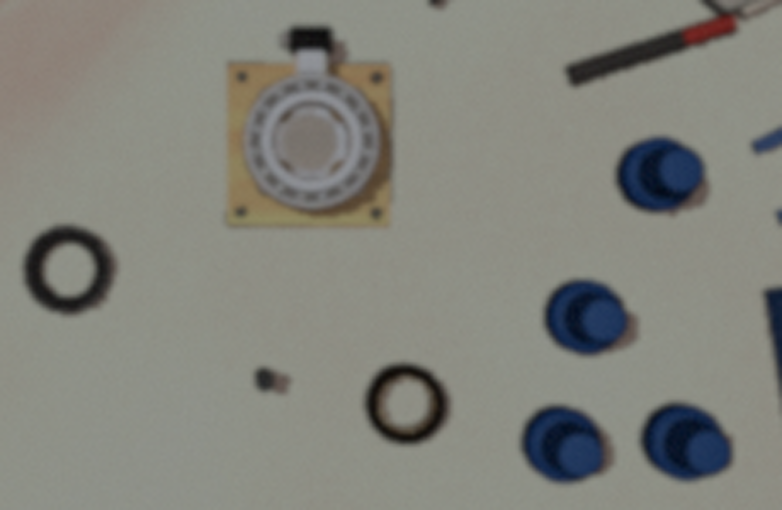

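The ring is the plain black ring at top px (290,269): its flange is about 26 px, or 62 mm, across. The one at (389,308) with the brown core is the tape.

There are four identical sleeves, at (464,241), (442,283), (436,320) and (472,320). The one meant is (464,241), at 691 mm from the base, because the others are at 587 mm or less. The crop confirms both choices. The lamp mouth is at px (362,232).

Run:
```python
from h import *
import pickle
s=pickle.load(open("top.pkl","rb"))
print(pt(s,470.3,240.3,90),pt(s,361.8,232,54),pt(s,290,269.1,18))
print(delta([476,-22,340]))
```

```text
[ 552.4 -431.8   90. ] [ 567.2 -189.4   54. ] [476.4 -21.8  18. ]
[ 4.179 -3.708  0.644]
```

```bash
python3 -m jog '0.42 -0.37 0 0 0 0 -1;0.42 -0.37 0 0 0 0 -1;0.42 -0.37 0 0 0 0 -1;0.42 -0.37 0.1 0 0 0 -1;0.42 -0.37 0.1 0 0 0 -1'; python3 -m jog '0.42 -0.37 0.1 0 0 0 -1;0.42 -0.37 0.1 0 0 0 -1;0.42 -0.37 0.1 0 0 0 -1;0.42 -0.37 0.1 0 0 0 -1;0 0 0 0 0 0 -1'
python3 - <<'E'
from h import *
print(delta([476,-22,340]),sense()["tcp_rot"])
s=snap("wrist","w1.png");print(s["fx"],np.array(s["extrinsics"]).round(2).tolist()); print(px(s,[476,-22,18]))
E
```

```text
time: 0.72
tool_pos: [371.2, -278.8, 384.2]
tcp_rot: [180.0, -0.0, 26.0]
ft_force: [0.4, 0.8, 0.6]
finger_gap: 85.4
grip_force: 0.0
time: 1.35
tool_pos: [457.2, -70.3, 343.3]
tcp_rot: [-179.9, 0.1, 26.4]
ft_force: [-0.6, -0.2, -0.6]
finger_gap: 85.4
grip_force: 0.0
[ 0.383 -0.349  0.034] [-1.79866116e+02  6.73270295e-02  2.63702225e+01]
342.03516711791434 [[0.44, -0.86, -0.24, 515.62], [-0.9, -0.43, -0.12, -40.82], [-0.0, 0.27, -0.96, 311.92], [0.0, 0.0, 0.0, 1.0]]
(np.float64(281.1938742205541), np.float64(178.6679427162291))
```

View pics/w1.png

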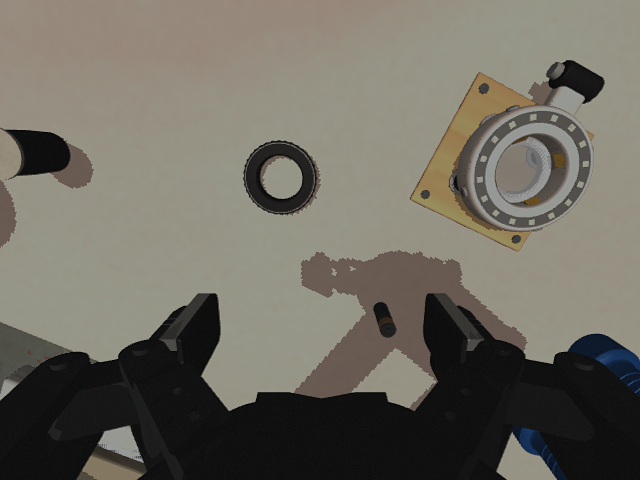

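The wrist view shows the ring at (281,178), where I predicted it. The lamp is at right, around (535,168), and the open fingertips are at (215,295) and (430,295), about 160 mm ahead of the TCP.

```bash
python3 -m jog '0.38 -0.35 0 0 0 0 -1;0 0 0.4 0 0 0 -1;0 0 0.4 0 0 0 -1;0 0 0 0 0 0 -1;0 0 0 0 0 0 -1'
python3 - <<'E'
from h import *
print(delta([476.2,-21.8,177]))
E
```

```text
time: 2.02
tool_pos: [476.1, -26.6, 266.2]
tcp_rot: [179.9, -0.1, 26.0]
ft_force: [0.4, -0.1, 0.2]
finger_gap: 85.4
grip_force: 0.0
[ 0.021 -0.044  0.892]
```

```bash
python3 -m jog '0.02 -0.04 0.4 0 0 0 -1;0 0 0.35 0 0 0 -1;0 0 0.1 0 0 0 -1;0 0 0 0 0 0 -1;0 0 0 0 0 0 -1'
python3 - <<'E'
from h import *
print(delta([476.2,-21.8,177]))
E
```

```text
time: 2.65
tool_pos: [476.9, -21.5, 181.8]
tcp_rot: [179.9, -0.2, 26.0]
ft_force: [0.2, -0.3, 0.4]
finger_gap: 85.5
grip_force: 0.0
[-0.008 -0.001  0.048]
```

```bash
python3 -m jog '-0.01 0 0.045 0 0 0 -1;0 0 0 0 0 0 0;0 0 0 0 0 0 0.3;0 0 0 0 0 0 0.3;0 0 0 0 0 0 0.3' 30;  python3 - <<'E'
from h import *
s=snap("wrist","w2.png")
E
```

```text
time: 3.28
tool_pos: [475.0, -21.7, 176.0]
tcp_rot: [180.0, 0.0, 26.1]
ft_force: [-4.1, 0.3, 7.6]
finger_gap: 61.1
grip_force: 30.7
```

View pics/w2.png

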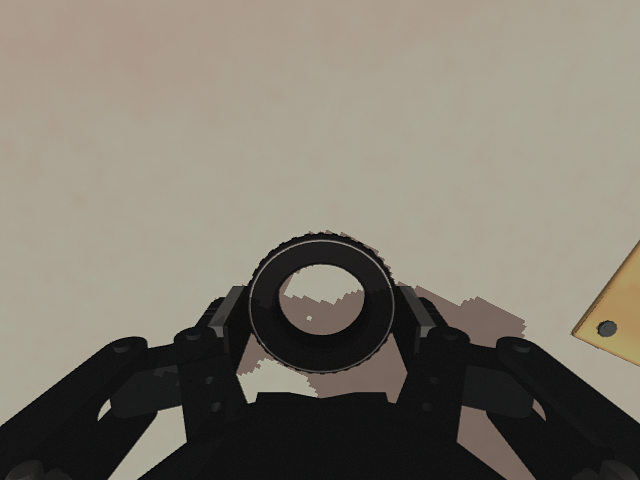

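Gripped at 61 mm. The flange's top circle is centred near (321.5,306), level between the pads. Now I lift and approach the lamp for a closer view.

```bash
python3 - <<'E'
from h import *
s=snapshot("wrist"); st=sense(); r=R.from_euler("xyz",st["tcp_rot"],degrees=True)
p=pt(s,321.5,306,18); print(p,st["tool_pos"], r.inv().apply(p-st["tool_pos"]))
print(delta([510,-170,290]))
E
python3 -m jog '0 0 -0.3 0 0 0 0.3;0 0 -0.5 0 0 0 0.3;0 0 -0.4 0 0 0 0.3;0 0 0 0 0 0 0.3;0 0 0 0 0 0 0.3' 40
```

```text
[477.5 -20.2  18. ] [474.94869697 -21.66875015 175.95683082] [  2.93884156  -0.22274322 157.95676742]
[-0.337  1.487 -1.14 ]
time: 4.0
tool_pos: [474.5, -21.6, 294.7]
tcp_rot: [-180.0, 0.0, 26.1]
ft_force: [-0.5, 0.6, -1.0]
finger_gap: 60.5
grip_force: 43.4
```

```bash
python3 -m jog '-0.12 0.48 0 0 0 0 0.3;-0.12 0.48 0 0 0 0 0.3;-0.13 0.48 0 0 0 0 0.3;-0.13 0.48 0 0 0 0 0.3;0 0 0 0 0 0 0.3'; python3 -m jog '0 0 0 0 0 0 0.3;0 0 0 0 0 0 0.3'
python3 - <<'E'
from h import *
import pickle
print(delta([513,-215,290]))
s=snap("wrist","w3.png"); pickle.dump((s,sense()),open("w3.pkl","wb")); print(px(s,[567.2,-189.4,54]))
u,v=map(int,px(s,[567.2,-189.4,54])); 
im=s["img"][:,:,::-1]; x0,y0=u-100,max(v-75,0); print(x0,y0)
cv2.imwrite("pics/w3c.png",cv2.resize(im[y0:y0+150,x0:x0+200],None,fx=4,fy=4,interpolation=cv2.INTER_CUBIC))
E
```

```text
time: 4.62
tool_pos: [513.6, -218.9, 292.9]
tcp_rot: [-179.9, 0.1, 25.8]
ft_force: [0.2, 0.5, -0.5]
finger_gap: 60.8
grip_force: 43.5
time: 4.88
tool_pos: [513.9, -214.9, 294.2]
tcp_rot: [-179.9, 0.1, 26.1]
ft_force: [0.2, -0.2, -0.4]
finger_gap: 60.8
grip_force: 43.5
[-0.008 -0.003  0.042]
(np.float64(323.26350207361816), np.float64(156.75063252856617))
223 81
```

View pics/w3c.png

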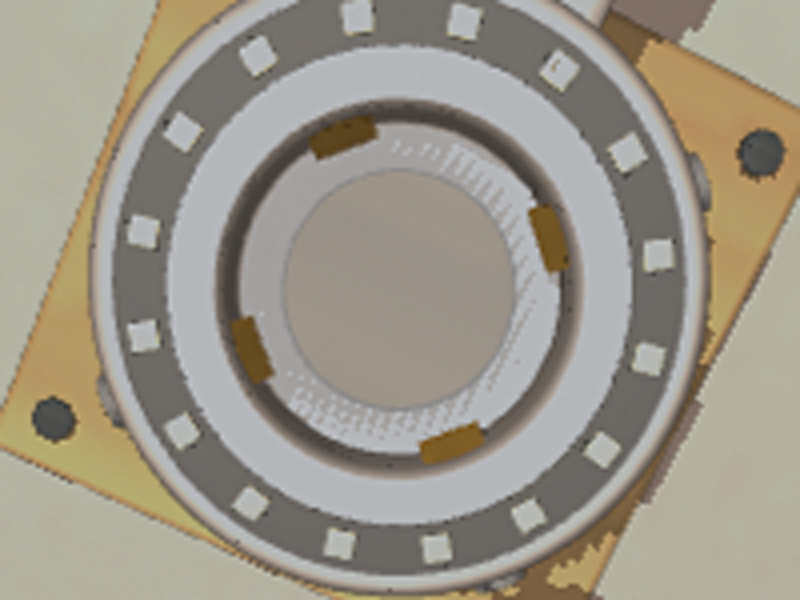

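The crop (origin 223,81, ×4) shows the lamp's face concentric about crop (400,285), which is px (323,152.3). The four brass catches are clear and the bore is empty.

Run:
```python
from h import *
import pickle
s,st=pickle.load(open("w3.pkl","rb")); L=pt(s,322.8,152.2,54); print("lamp",L)
r=R.from_euler("xyz",st["tcp_rot"],degrees=True)
# ring in hand: seen now?
off=r.apply([2.94,-.22,0]); t=L-off; print("tcp",t,"delta",delta([t[0],t[1],250]))
im=s["img"][:,:,::-1]; cv2.imwrite("pics/w3r.png",cv2.resize(im[220:390,220:430],None,fx=3.5,fy=3.5,interpolation=cv2.INTER_CUBIC))
```

```text
lamp [ 569.4 -188.    54. ]
tcp [ 566.85753525 -189.49260543   54.00142134] delta [0.586 0.005 0.446]
```

View pics/w3r.png

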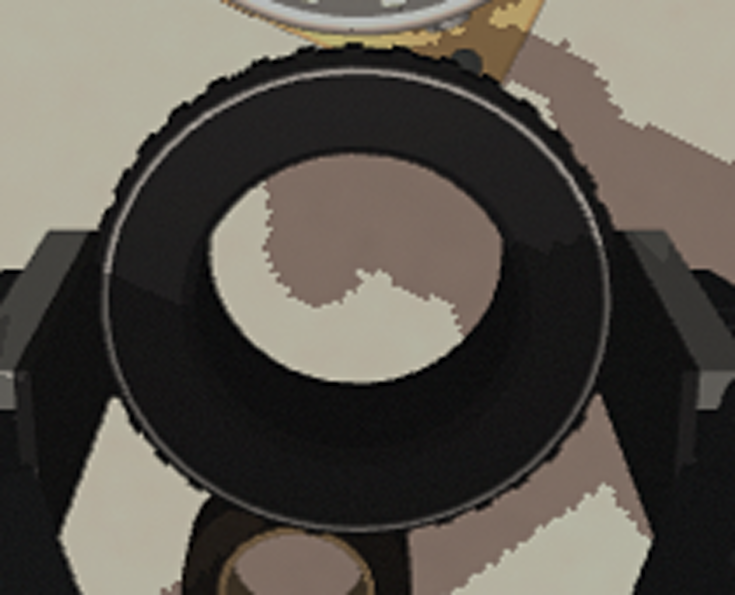

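The ring still sits in the hand at px (321.7,305.4), unchanged. It should rest on the catches at TCP z ≈ 223.5.

```bash
python3 -m jog '0.3 0 0 0 0 0 0.3;0.286 0.005 0.2 0 0 0 0.3;0 0 0.2 0 0 0 0.3;0 0 0 0 0 0 0.3;0 0 0 0 0 0 0.3'
python3 - <<'E'
from h import *
print(delta([566.9,-189.5,226]))
E
```

```text
time: 5.55
tool_pos: [566.6, -190.9, 255.5]
tcp_rot: [-180.0, 0.0, 26.1]
ft_force: [0.2, -0.2, -0.8]
finger_gap: 60.8
grip_force: 43.5
[ 0.009 -0.011  0.295]
```

```bash
python3 -m jog '0 0 0.15 0 0 0 0.3;0 0 0.12 0 0 0 0.3;0 0 0 0 0 0 0.3;0 0 0 0 0 0 0.3;0 0 0 0 0 0 0.3'
python3 - <<'E'
from h import *
print(delta([566.9,-189.5,223.5]))
E
```

```text
time: 6.18
tool_pos: [567.1, -190.9, 228.4]
tcp_rot: [180.0, 0.0, 26.1]
ft_force: [-0.0, 0.2, 0.8]
finger_gap: 60.8
grip_force: 43.5
[ 0.005 -0.014  0.049]
```

```bash
python3 -m jog '0.003 -0.012 0.02 0 0 0 0.3;0 0 0.01 0 0 0 0.3;0 0 0 0 0 0 0.3;0 0 0 0 0 0 0.3'; python3 -m jog '0 0 0.01 0 0 0 0.3;0 0 0 0 0 0 0.3;0 0 0 0 0 0 0.3'
python3 - <<'E'
from h import *
print(delta([566.9,-189.5,223.5]))
E
```

```text
time: 6.68
tool_pos: [566.8, -189.6, 225.2]
tcp_rot: [180.0, 0.0, 26.1]
ft_force: [0.2, -0.3, -0.2]
finger_gap: 60.9
grip_force: 43.5
time: 7.05
tool_pos: [566.9, -189.6, 224.3]
tcp_rot: [180.0, -0.0, 26.1]
ft_force: [0.3, 0.8, 0.4]
finger_gap: 60.6
grip_force: 43.5
[ 0.    -0.001  0.008]
```

```bash
python3 -m jog '0 0 0.008 0 0 0 0.3;0 0 0 0 0 0 0.3;0 0 0 0 0 0 0.3'; python3 -m jog '0 0 0.006 0 0 0 0.3;0 0 0 0 0 0 0.3;0 0 0 0 0 0 0.3'
```

```text
time: 7.42
tool_pos: [566.9, -189.5, 223.6]
tcp_rot: [180.0, -0.0, 26.1]
ft_force: [0.4, 1.9, 2.6]
finger_gap: 60.8
grip_force: 43.7
time: 7.8
tool_pos: [566.9, -189.5, 222.9]
tcp_rot: [180.0, -0.0, 26.1]
ft_force: [1.2, 2.5, 3.9]
finger_gap: 60.7
grip_force: 43.7
```

```bash
python3 -m jog '0 0 -0.005 0 0 0 0.3;0 0 0 0 0 0 -0.6;0 0 0 0 0 0 -0.9;0 0 0 0 0 0 -1;0 0 0 0 0 0 -1' 20; python3 -m jog '0 0 -0.2 0 0 0 -1;0 0 -0.3 0 0 0 -1;-0.3 0 -0.2 0 0 0 -1;-0.3 0 0 0 0 0 -1;0 0 0 0 0 0 -1'
python3 - <<'E'
from h import *
import pickle
s=snapshot("wrist"); pickle.dump(s,open("w4.pkl","wb")); print(px(s,[569.4,-188,65.5]),px(s,[569.4,-188,54]))
u,v=map(int,px(s,[569.4,-188,60])); 
im=s["img"][:,:,::-1]; x0,y0=u-100,max(v-75,0); print(x0,y0)
cv2.imwrite("pics/w4c.png",cv2.resize(im[y0:y0+150,x0:x0+200],None,fx=4,fy=4,interpolation=cv2.INTER_CUBIC))
E
```

```text
time: 8.43
tool_pos: [566.7, -189.7, 223.1]
tcp_rot: [-180.0, 0.0, 26.1]
ft_force: [0.8, 0.1, 0.6]
finger_gap: 85.5
grip_force: 0.0
time: 9.05
tool_pos: [512.1, -216.8, 295.2]
tcp_rot: [179.9, -0.1, 26.0]
ft_force: [1.1, 0.2, 0.2]
finger_gap: 85.3
grip_force: 0.0
(np.float64(319.4668047767208), np.float64(148.83372312896844)) (np.float64(319.5132987657759), np.float64(148.6921762856368))
219 73
```

View pics/w4c.png

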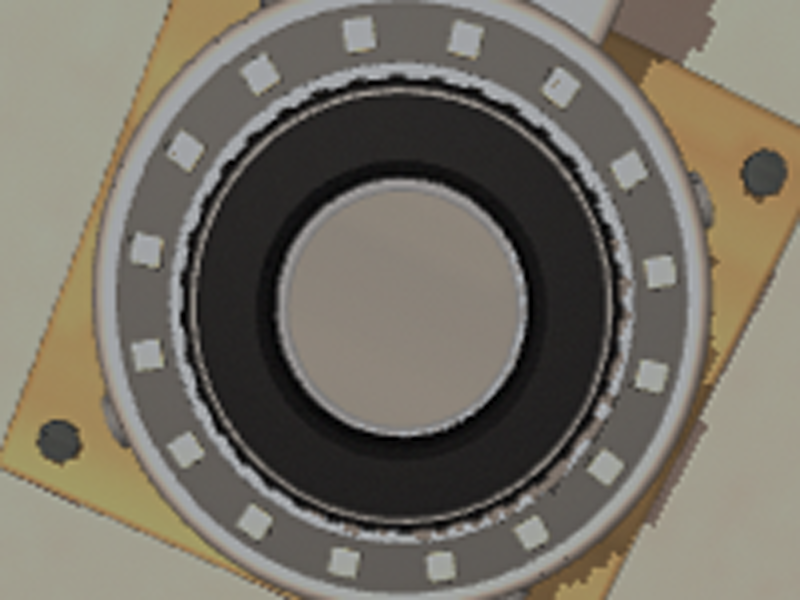

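The ring is concentric with the lamp face: its circle is at crop (401,305.5) and the face at (402,302). It lies level and released. Next is the sleeve.

```bash
python3 -m jog '-0.237 0.42 0 0 0 0 -1;-0.237 0.42 -0.05 0 0 0 -1;-0.237 0.42 -0.1 0 0 0 -1;-0.237 0.42 -0.1 0 0 0 -1;-0.237 0.42 0 0 0 0 -1'; python3 -m jog '0 0 0 0 0 0 -1;0 0 0 0 0 0 -1;0 0 0 0 0 0 -1'
python3 - <<'E'
from h import *
import pickle
s=snap("wrist","w5.png"); pickle.dump((s,sense()),open("w5.pkl","wb")); print(px(s,[553,-431,90]),px(s,[553,-431,0]))
E
```

```text
time: 9.72
tool_pos: [499.8, -458.1, 320.1]
tcp_rot: [179.9, -0.1, 26.1]
ft_force: [0.7, -0.4, 0.1]
finger_gap: 85.0
grip_force: 0.0
time: 10.1
tool_pos: [499.4, -455.4, 318.3]
tcp_rot: [-180.0, -0.0, 26.1]
ft_force: [0.0, 0.5, 0.1]
finger_gap: 85.3
grip_force: 0.0
(np.float64(324.92987005916564), np.float64(158.35998579436955)) (np.float64(323.74078123974607), np.float64(154.5090830724527))
```

View pics/w5.png

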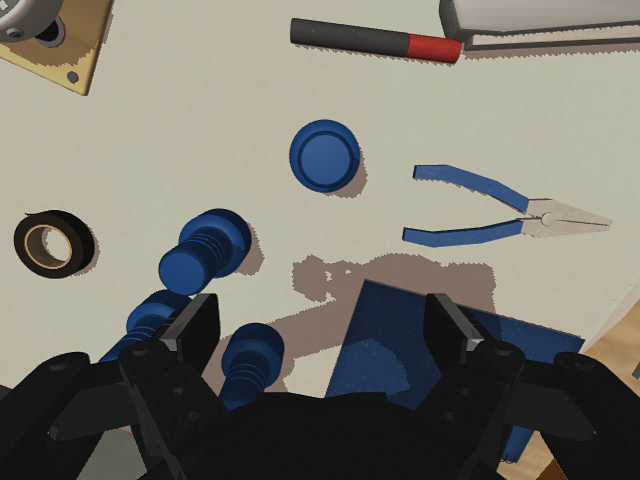

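The wrist view shows the target sleeve nearly end-on, with its stem top at (325.5,160). The other three sleeves are lower left.

Run:
```python
from h import *
import pickle
s,st=pickle.load(open("w5.pkl","rb")); p=pt(s,325.5,160,90); print(p, pt(s,324.5,156,34)); print(delta([p[0],p[1],223]))
```

```text
[ 552.3 -431.7   90. ] [ 552.9 -431.4   34. ]
[0.579 0.021 0.954]
```

```bash
python3 -m jog '0.29 0.01 0 0 0 0 -1;0.29 0.01 0 0 0 0 -1;0 0 0.4 0 0 0 -1;0 0 0.35 0 0 0 -1;0 0 0.05 0 0 0 -1'; python3 -m jog '0 0 0 0 0 0 -1;0 0 0 0 0 0 -1'
python3 - <<'E'
from h import *
print(delta([552.6,-431.5,223]))
E
```

```text
time: 10.78
tool_pos: [551.0, -430.9, 234.7]
tcp_rot: [-179.7, 0.1, 26.1]
ft_force: [-0.1, 0.7, -0.7]
finger_gap: 85.9
grip_force: 0.0
time: 11.02
tool_pos: [552.4, -433.5, 241.0]
tcp_rot: [179.8, -0.1, 26.1]
ft_force: [1.1, 0.2, 1.0]
finger_gap: 84.9
grip_force: 0.0
[ 0.01  -0.018  0.18 ]
```

```bash
python3 -m jog '0.01 -0.015 0.15 0 0 0 -1;0 0 0.025 0 0 0 0;0 0 0 0 0 0 0.4;0 0 0 0 0 0 0.5;0 0 0 0 0 0 0.5' 30; python3 -m jog '0 0 0 0 0 0 0.6;0 0 0 0 0 0 0.6;0 0 0 0 0 0 0.6;0 0 0 0 0 0 0.6' 60
python3 - <<'E'
from h import *
s=snap("wrist","w6.png",(200,230,440,410),3); st=sense(); print(st["tool_pos"],px(s,[552.6,-431.5,90]))
E
```

```text
time: 11.65
tool_pos: [552.0, -431.3, 221.1]
tcp_rot: [180.0, -0.0, 26.1]
ft_force: [0.4, 0.1, -0.6]
finger_gap: 31.3
grip_force: 30.9
time: 12.15
tool_pos: [552.0, -431.3, 221.1]
tcp_rot: [180.0, -0.0, 26.1]
ft_force: [0.0, -1.2, 2.0]
finger_gap: 30.7
grip_force: 59.3
[ 552.06455537 -431.30681238  221.13384456] (np.float64(323.2760255522523), np.float64(349.3921283449861))
```

View pics/w6.png

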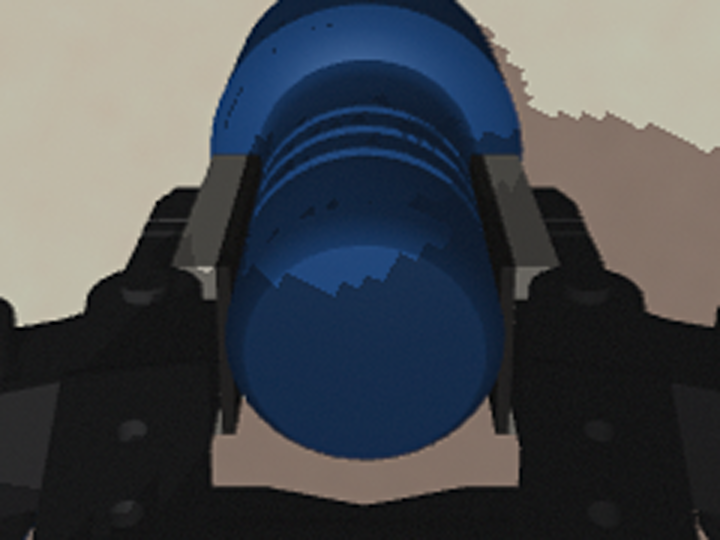

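The sleeve is gripped upright, with its stem top at px (321.7,347.7).

```bash
python3 - <<'E'
from h import *
s=snapshot("wrist"); st=sense(); r=R.from_euler("xyz",st["tcp_rot"],degrees=True)
p=pt(s,321.7,347.7,90); o=r.inv().apply(p-st["tool_pos"]); print(p,o)
t=np.array([569.3,-188,0])-r.apply([o[0],o[1],0]); print(t,delta([t[0],t[1],320]))
E
python3 -m jog '0 0 -0.3 0 0 0 0.6;0 0 -0.5 0 0 0 0.6;0 0 -0.3 0 0 0 0.6;0 0 0 0 0 0 0.6'
```

```text
[ 552.9 -430.7   90. ] [  1.02364412  -0.28710062 131.15583298]
[ 5.68506490e+02 -1.88707542e+02 -3.66868951e-05] [ 1.214 -2.107 -0.99 ]
time: 12.75
tool_pos: [552.6, -431.7, 334.2]
tcp_rot: [179.7, -0.1, 26.1]
ft_force: [-0.1, -0.4, -2.1]
finger_gap: 30.5
grip_force: 59.6
```

```bash
python3 -m jog '0.15 -0.26 0 0 0 0 0.6;0.25 -0.43 0 0 0 0 0.6;0.25 -0.43 0 0 0 0 0.6;0.25 -0.43 0 0 0 0 0.6;0.2 -0.35 0 0 0 0 0.6'; python3 -m jog '0.11 -0.2 0 0 0 0 0.6;0 0 0.15 0 0 0 0.6;0 0 0.12 0 0 0 0.6;0 0 0 0 0 0 0.6;0 0 0 0 0 0 0.6';python3 -m jog '0 0 0 0 0 0 0.6;0 0 0 0 0 0 0.6'
python3 - <<'E'
from h import *
print(delta([568.5,-188.7,288]))
E
```

```text
time: 13.38
tool_pos: [566.5, -209.8, 327.8]
tcp_rot: [-179.8, 0.1, 26.1]
ft_force: [0.8, 0.6, -2.0]
finger_gap: 30.8
grip_force: 59.8
time: 14.0
tool_pos: [568.3, -190.3, 303.6]
tcp_rot: [-180.0, 0.0, 26.0]
ft_force: [0.6, 0.4, -1.5]
finger_gap: 30.8
grip_force: 59.9
time: 14.25
tool_pos: [568.5, -189.7, 304.4]
tcp_rot: [180.0, -0.0, 26.0]
ft_force: [-0.0, -0.1, -1.8]
finger_gap: 30.7
grip_force: 59.9
[ 0.004 -0.009  0.164]
```

```bash
python3 -m jog '0.003 -0.008 0.08 0 0 0 0.6;0 0 0.06 0 0 0 0.6;0 0 0 0 0 0 0.6;0 0 0 0 0 0 0.6;0 0 0 0 0 0 0.6'
python3 - <<'E'
from h import *
print(delta([568.5,-188.7,287]))
E
```

```text
time: 14.88
tool_pos: [568.4, -188.6, 290.1]
tcp_rot: [180.0, -0.0, 26.1]
ft_force: [0.5, 0.2, -1.9]
finger_gap: 30.7
grip_force: 59.9
[0.    0.002 0.031]
```

```bash
python3 -m jog '0 0 0.02 0 0 0 0.6;0 0 0 0 0 0 0.6;0 0 0 0 0 0 0.6'; python3 -m jog '0 0 0.008 0 0 0 0.6;0 0 0 0 0 0 0.6;0 0 0 0 0 0 0.6';python3 -m jog '0 0 0.008 0 0 0 0.6;0 0 0 0 0 0 0.6;0 0 0 0 0 0 0.6'
```

```text
time: 15.25
tool_pos: [568.3, -188.5, 287.8]
tcp_rot: [-180.0, 0.0, 26.1]
ft_force: [-0.3, -0.3, -1.9]
finger_gap: 30.6
grip_force: 59.9
time: 15.62
tool_pos: [568.3, -188.5, 287.0]
tcp_rot: [180.0, -0.0, 26.1]
ft_force: [0.2, -0.1, -1.8]
finger_gap: 30.6
grip_force: 59.9
time: 16.0
tool_pos: [568.3, -188.6, 286.3]
tcp_rot: [180.0, -0.0, 26.1]
ft_force: [0.0, 0.2, -0.8]
finger_gap: 31.1
grip_force: 59.9
```

Contact at about 286.4, as expected. I'll press in small steps.

```bash
for i in 1; do python3 -m jog '0 0 0.006 0 0 0 0.6;0 0 0.004 0 0 0 0.6;0 0 0 0 0 0 0.6;0 0 0 0 0 0 0.6'|egrep 'pos|ft_|time'; python3 -m jog '0 0 0.005 0 0 0 0.6;0 0 0.005 0 0 0 0.6;0 0 0 0 0 0 0.6'|egrep 'pos|ft_|time'; done
```

```text
time: 16.5
tool_pos: [568.4, -188.6, 285.4]
ft_force: [-0.4, 0.4, 3.4]
time: 16.88
tool_pos: [568.4, -188.6, 284.4]
ft_force: [-0.8, 0.4, 3.2]
```

```bash
python3 -m jog '0 0 0.005 0 0 0 0.6;0 0 0.005 0 0 0 0.6;0 0 0 0 0 0 0.6'|egrep 'pos|ft_|time'; python3 -m jog '0 0 0.005 0 0 0 0.6;0 0 0.005 0 0 0 0.6;0 0 0 0 0 0 0.6'|egrep 'pos|ft_|time';python3 -m jog '0 0 0.005 0 0 0 0.6;0 0 0 0 0 0 0.6'|egrep 'pos|ft_|time'
```

```text
time: 17.25
tool_pos: [568.5, -188.6, 283.5]
ft_force: [-0.3, 0.7, 5.6]
time: 17.62
tool_pos: [568.5, -188.6, 282.7]
ft_force: [-0.8, 0.8, 5.8]
time: 17.88
tool_pos: [568.5, -188.6, 282.3]
ft_force: [-1.4, 0.8, 7.1]
```

```bash
python3 -m jog '0 0 0.005 0 0 0 0.6;0 0 0.005 0 0 0 0.6;0 0 0 0 0 0 0.6'|egrep 'pos|ft_|time'; python3 -m jog '0 0 0.005 0 0 0 0.6;0 0 0.003 0 0 0 0.6;0 0 0 0 0 0 0.6'|egrep 'pos|ft_|time';python3 -m jog '0 0 0.005 0 0 0 0.6;0 0 0 0 0 0 0.6'|egrep 'pos|ft_|time'
```

```text
time: 18.25
tool_pos: [568.6, -188.6, 281.5]
ft_force: [-1.0, 0.0, 7.9]
time: 18.62
tool_pos: [568.6, -188.6, 280.9]
ft_force: [-2.0, 0.8, 9.5]
time: 18.88
tool_pos: [568.6, -188.7, 280.5]
ft_force: [-2.1, 1.7, 9.5]
```

```bash
python3 -m jog '0 0 0.005 0 0 0 0.6;0 0 0 0 0 0 0.6'|egrep 'pos|ft_'; python3 -m jog '0 0 0.005 0 0 0 0.6;0 0 0 0 0 0 0.6'|egrep 'pos|ft_';python3 -m jog '0 0 0.005 0 0 0 0.6;0 0 0 0 0 0 0.6'|egrep 'pos|ft_'
```

```text
tool_pos: [568.7, -188.7, 280.1]
ft_force: [-1.2, 1.0, 10.4]
tool_pos: [568.7, -188.7, 279.7]
ft_force: [-2.1, 0.9, 11.5]
tool_pos: [568.7, -188.7, 279.3]
ft_force: [-1.0, 1.3, 11.5]
```

```bash
python3 -m jog '0 0 0.005 0 0 0 0.6;0 0 0 0 0 0 0.6'|egrep 'pos|ft_'; python3 -m jog '0 0 0.005 0 0 0 0.6;0 0 0 0 0 0 0.6'|egrep 'pos|ft_'
```

```text
tool_pos: [568.8, -188.7, 278.9]
ft_force: [-3.0, 1.0, 11.1]
tool_pos: [568.8, -188.7, 278.5]
ft_force: [-1.8, 0.0, 12.1]
```

```bash
python3 -m jog '0 0 0.004 0 0 0 0.6;0 0 0 0 0 0 0.6'|egrep 'pos|ft_'
```

```text
tool_pos: [568.8, -188.7, 278.1]
ft_force: [-2.1, -0.0, 13.9]
```

```bash
python3 -m jog '0 0 0.004 0 0 0 0.6;0 0 0 0 0 0 0.6'|egrep 'pos|ft_';python3 -m jog '0 0 0.003 0 0 0 0.6;0 0 0 0 0 0 0.6'|egrep 'pos|ft_'
```

```text
tool_pos: [568.8, -188.7, 277.8]
ft_force: [-2.1, 1.7, 12.3]
tool_pos: [568.6, -188.6, 276.4]
ft_force: [0.2, 0.5, 8.1]
```

Snapped: the force dropped and the side load vanished. Easing off now; the foot should unload near TCP z = 280 if the ring is home.

```bash
python3 -m jog '0 0 -0.01 0 0 0 0.6;0 0 -0.01 0 0 0 0.6;0 0 0 0 0 0 0.6'|egrep 'pos|ft_'; python3 -m jog '0 0 -0.008 0 0 0 0.6;0 0 0 0 0 0 0.6;0 0 0 0 0 0 0.6'|egrep 'pos|ft_'; python3 -m jog '0 0 -0.008 0 0 0 0.6;0 0 0 0 0 0 0.6;0 0 0 0 0 0 0.6'|egrep 'pos|ft_'; python3 -m jog '0 0 -0.01 0 0 0 0.6;0 0 0 0 0 0 0.6;0 0 0 0 0 0 0.6'|egrep 'pos|ft_'
```

```text
tool_pos: [568.5, -188.7, 278.2]
ft_force: [1.4, -0.9, 5.2]
tool_pos: [568.5, -188.7, 278.8]
ft_force: [2.1, -1.4, 4.1]
tool_pos: [568.2, -188.5, 279.2]
ft_force: [0.6, -1.4, 2.4]
tool_pos: [568.0, -188.4, 280.0]
ft_force: [-0.4, -0.2, 1.9]
```

```bash
for i in 1; do python3 -m jog '0 0 -0.006 0 0 0 0.6;0 0 0 0 0 0 0.6;0 0 0 0 0 0 0.6'|egrep 'pos|ft_'; python3 -m jog '0 0 -0.006 0 0 0 0.6;0 0 0 0 0 0 0.6;0 0 0 0 0 0 0.6'|egrep 'pos|ft_'; python3 -m jog '0 0 -0.006 0 0 0 0.6;0 0 0 0 0 0 0.6;0 0 0 0 0 0 0.6'|egrep 'pos|ft_';python3 -m jog '0 0 -0.006 0 0 0 0.6;0 0 0 0 0 0 0.6;0 0 0 0 0 0 0.6'|egrep 'pos|ft_'; done
```

```text
tool_pos: [568.2, -188.5, 280.7]
ft_force: [0.7, 0.3, -2.2]
tool_pos: [568.3, -188.5, 281.6]
ft_force: [0.1, 0.3, -2.2]
tool_pos: [568.3, -188.5, 282.2]
ft_force: [-0.1, 0.7, -2.1]
tool_pos: [568.3, -188.5, 282.8]
ft_force: [0.4, 0.2, -2.3]
```

It unloaded at about 280.3, roughly 6.2 mm below the first contact, so the ring is home. Now I return the sleeve to its original spot.

```bash
python3 -m jog '0 0 -0.2 0 0 0 0.6;0 0 -0.3 0 0 0 0.6;-0.11 0.2 -0.05 0 0 0 0.6;-0.25 0.43 0 0 0 0 0.6;-0.25 0.43 0 0 0 0 0.6'; python3 -m jog '-0.25 0.43 0 0 0 0 0.6;-0.2 0.35 0 0 0 0 0.6;-0.15 0.26 0 0 0 0 0.6;0 0 0 0 0 0 0.6;0 0 0 0 0 0 0.6';  python3 - <<'E'
from h import *
print(delta([552,-431.3,226]))
E
```

```text
time: 24.5
tool_pos: [559.8, -312.5, 338.5]
tcp_rot: [179.9, -0.0, 26.1]
ft_force: [1.0, -0.4, -1.3]
finger_gap: 30.5
grip_force: 60.0
time: 25.12
tool_pos: [551.5, -430.6, 337.6]
tcp_rot: [-180.0, 0.0, 26.0]
ft_force: [0.3, -0.7, -0.8]
finger_gap: 30.7
grip_force: 60.0
[1.000e-03 9.000e-03 1.116e+00]
```

```bash
python3 -m jog '0 0 0.3 0 0 0 0.6;0 0 0.4 0 0 0 0.6;0 0 0.25 0 0 0 0.6;0 0 0.1 0 0 0 0.6;0 0 0 0 0 0 0.6'; python3 -m jog '0 0 0 0 0 0 0.6;0 0 0 0 0 0 0.6;0 0 0 0 0 0 0.6'
```

```text
time: 25.75
tool_pos: [552.0, -429.6, 232.7]
tcp_rot: [-180.0, 0.0, 26.1]
ft_force: [-0.2, 0.1, -1.9]
finger_gap: 30.6
grip_force: 60.0
time: 26.12
tool_pos: [552.1, -430.5, 233.8]
tcp_rot: [179.9, -0.0, 26.1]
ft_force: [0.1, 0.2, -1.8]
finger_gap: 30.7
grip_force: 60.0
```

```bash
python3 -m jog '0 0 0.08 0 0 0 0.6;0 0 0.025 0 0 0 0.6;0 0 0 0 0 0 0.6;0 0 0 0 0 0 0.6;0 0 0 0 0 0 0.6'; python3 -m jog '0 0 0.01 0 0 0 0.6;0 0 0 0 0 0 0.6;0 0 0 0 0 0 0.6';  python3 -m jog '0 0 0.006 0 0 0 0.6;0 0 0 0 0 0 0.6;0 0 0 0 0 0 0.6'
```

```text
time: 26.75
tool_pos: [551.9, -430.3, 222.3]
tcp_rot: [180.0, -0.0, 26.1]
ft_force: [0.7, 0.5, -1.6]
finger_gap: 30.7
grip_force: 60.1
time: 27.12
tool_pos: [551.8, -430.3, 221.3]
tcp_rot: [-180.0, -0.0, 26.1]
ft_force: [-1.2, -0.3, -1.7]
finger_gap: 30.9
grip_force: 60.1
time: 27.5
tool_pos: [551.9, -430.3, 221.1]
tcp_rot: [180.0, -0.0, 26.1]
ft_force: [-1.1, 1.0, 2.8]
finger_gap: 30.9
grip_force: 60.4
```

```bash
python3 -m jog '0 0 -0.002 0 0 0 0.6;0 0 0 0 0 0 0;0 0 0 0 0 0 -0.5;0 0 0 0 0 0 -1;0 0 0 0 0 0 -1' 20; python3 -m jog '0 0 0 0 0 0 -1;0 0 -0.3 0 0 0 -1;0 0 -0.4 0 0 0 -1;0 0 -0.3 0 0 0 -1;0 0 0 0 0 0 -1'
python3 - <<'E'
from h import *
print(delta([512.1,-216.8,310]))
s=snapshot("top"); import pickle; a=pickle.load(open("top.pkl","rb"))["img"]
d=cv2.absdiff(a,s["img"]).max(2)[100:330,200:520]; ys,xs=np.where(d>45); n,l,st,c=cv2.connectedComponentsWithStats((d>45).astype(np.uint8)); print([(r[0]+200,r[1]+100,r[2],r[3],r[4]) for r in st[1:] if r[4]>12])
E
```

```text
time: 28.12
tool_pos: [551.9, -430.3, 220.8]
tcp_rot: [180.0, 0.0, 26.1]
ft_force: [0.1, 0.6, -0.8]
finger_gap: 85.1
grip_force: 0.0
time: 28.75
tool_pos: [552.7, -431.1, 325.3]
tcp_rot: [179.6, -0.1, 26.1]
ft_force: [0.1, 0.1, -0.1]
finger_gap: 85.5
grip_force: 0.0
[ 0.576 -2.105  0.141]
[(np.int32(465), np.int32(182), np.int32(55), np.int32(69), np.int32(807)), (np.int32(499), np.int32(203), np.int32(21), np.int32(24), np.int32(79)), (np.int32(510), np.int32(213), np.int32(10), np.int32(13), np.int32(53)), (np.int32(348), np.int32(218), np.int32(27), np.int32(27), np.int32(372)), (np.int32(452), np.int32(227), np.int32(68), np.int32(84), np.int32(2137)), (np.int32(511), np.int32(226), np.int32(9), np.int32(3), np.int32(22)), (np.int32(453), np.int32(235), np.int32(39), np.int32(43), np.int32(141)), (np.int32(436), np.int32(247), np.int32(30), np.int32(26), np.int32(308)), (np.int32(277), np.int32(256), np.int32(27), np.int32(27), np.int32(393)), (np.int32(433), np.int32(274), np.int32(22), np.int32(20), np.int32(280)), (np.int32(396), np.int32(280), np.int32(43), np.int32(50), np.int32(799)), (np.int32(434), np.int32(299), np.int32(9), np.int32(10), np.int32(42)), (np.int32(424), np.int32(310), np.int32(24), np.int32(20), np.int32(348)), (np.int32(459), np.int32(313), np.int32(19), np.int32(17), np.int32(174)), (np.int32(482), np.int32(313), np.int32(22), np.int32(17), np.int32(194)), (np.int32(509), np.int32(318), np.int32(11), np.int32(12), np.int32(70))]
```

Sleeve released. I'll check the ring numerically from the earlier viewing pose.

```bash
python3 -m jog '0.12 -0.42 0.02 0 0 0 -1;0.12 -0.42 0.05 0 0 0 -1;0.12 -0.42 0.1 0 0 0 -1;0.11 -0.42 0.08 0 0 0 -1;0.106 -0.425 0.04 0 0 0 -1'; python3 -m jog '0 0 0 0 0 0 -1;0 0 0 0 0 0 -1;0 0 0 0 0 0 -1'
python3 - <<'E'
from h import *
import pickle
def ring(s,z):
    u,v=map(int,px(s,[569.3,-188,58])); g=cv2.cvtColor(s["img"],cv2.COLOR_RGB2GRAY)
    m=np.zeros_like(g); cv2.circle(m,(u,v),70,1,-1); b=((g<60)&(m>0)).astype(np.uint8)
    cs=cv2.findContours(b,cv2.RETR_EXTERNAL,cv2.CHAIN_APPROX_NONE)[0]; c=max(cs,key=cv2.contourArea); e=cv2.fitEllipse(cv2.convexHull(c))
    l=[]
    for zz in (59,65.5):
        q=pt(s,*e[0],zz); l.append((q[:2],[round(float(np.mean([np.linalg.norm(pt(s,*p[0],zz)-q) for p in cv2.convexHull(c)])),2)]))
    print(e,l)
ring(pickle.load(open("w4.pkl","rb")),65.5)
s=snapshot("wrist"); pickle.dump(s,open("w7.pkl","wb")); ring(s,59); print(sense()["tool_pos"])
E
```

```text
time: 29.42
tool_pos: [509.9, -214.1, 289.3]
tcp_rot: [-179.8, 0.1, 26.1]
ft_force: [0.1, -0.1, 0.1]
finger_gap: 85.4
grip_force: 0.0
time: 29.8
tool_pos: [511.2, -216.8, 291.7]
tcp_rot: [180.0, 0.0, 26.0]
ft_force: [-0.1, -0.1, -0.2]
finger_gap: 85.8
grip_force: 0.0
((318.86383056640625, 148.68258666992188), (110.36841583251953, 113.96674346923828), 173.57159423828125) [(array([ 569.3, -187.7]), [31.82]), (array([ 569.3, -187.7]), [30.82])]
((320.5252685546875, 146.54827880859375), (108.85969543457031, 112.83433532714844), 178.14193725585938) [(array([ 569.5, -187.7]), [31.03]), (array([ 569.5, -187.7]), [30.02])]
[ 511.22888851 -216.86363909  291.77142929]
```

Run:
```python
from h import *
import pickle
def prof(s):
    g=cv2.cvtColor(s["img"],cv2.COLOR_RGB2GRAY)
    u,v=px(s,[569.4,-187.8,57]); 
    p=cv2.warpPolar(g,(400,720),(u,v),100,cv2.WARP_POLAR_LINEAR).astype(int)
    # per-angle: ring outer edge (dark->bright) and white->grey LED band edge
    A=[];B=[]
    for row in p:
        r=row[120:320]; i=np.argmax(r>110)+120; A.append(i/4)
        k=row[i:i+60]; j=np.argmax((k<135)&(np.arange(60)>8)); B.append((i+j)/4)
    return np.array(A),np.array(B)
for f in("w4.pkl","w7.pkl"):
    s=pickle.load(open(f,"rb")); A,B=prof(s); print(f,np.median(A),np.median(B),np.median(A/B), [round(float(np.median(x)),2) for x in np.split(A,4)],[round(float(np.median(x)),2) for x in np.split(B,4)])
s=snapshot("top"); a=pickle.load(open("top.pkl","rb"))
for t in(a,s):
    h=cv2.cvtColor(t["img"],cv2.COLOR_RGB2HSV)[215:265,440:485]; b=((h[...,0]>100)&(h[...,0]<125)&(h[...,1]>120)).astype(np.uint8); y,x=np.nonzero(b); print(len(x),x.mean()+440,y.mean()+215)
```

```text
w4.pkl 30.0 32.25 0.9302325581395349 [30.0, 30.0, 30.0, 30.0] [32.25, 32.25, 32.25, 32.25]
w7.pkl 30.0 32.25 0.9302325581395349 [30.0, 30.0, 30.0, 30.0] [32.25, 32.25, 32.25, 32.25]
354 463.6186440677966 240.80790960451978
352 462.9005681818182 240.80397727272728
```

Run:
```python
from h import *
import pickle
for f in("w4.pkl","w7.pkl"):
    s=pickle.load(open(f,"rb")); g=cv2.cvtColor(s["img"],cv2.COLOR_RGB2GRAY); u,v=px(s,[569.4,-187.8,57])
    p=cv2.warpPolar(g,(800,720),(u,v),100,cv2.WARP_POLAR_LINEAR)
    m=np.median(p,0).astype(int); print(f,[(i/8,m[i]) for i in range(376,640,8)])
```

```text
w4.pkl [(47.0, np.int64(35)), (48.0, np.int64(35)), (49.0, np.int64(35)), (50.0, np.int64(34)), (51.0, np.int64(34)), (52.0, np.int64(58)), (53.0, np.int64(84)), (54.0, np.int64(56)), (55.0, np.int64(35)), (56.0, np.int64(81)), (57.0, np.int64(160)), (58.0, np.int64(159)), (59.0, np.int64(119)), (60.0, np.int64(95)), (61.0, np.int64(96)), (62.0, np.int64(97)), (63.0, np.int64(98)), (64.0, np.int64(99)), (65.0, np.int64(99)), (66.0, np.int64(99)), (67.0, np.int64(99)), (68.0, np.int64(99)), (69.0, np.int64(97)), (70.0, np.int64(95)), (71.0, np.int64(99)), (72.0, np.int64(124)), (73.0, np.int64(164)), (74.0, np.int64(163)), (75.0, np.int64(153)), (76.0, np.int64(136)), (77.0, np.int64(108)), (78.0, np.int64(134)), (79.0, np.int64(140))]
w7.pkl [(47.0, np.int64(36)), (48.0, np.int64(36)), (49.0, np.int64(35)), (50.0, np.int64(34)), (51.0, np.int64(39)), (52.0, np.int64(86)), (53.0, np.int64(76)), (54.0, np.int64(39)), (55.0, np.int64(56)), (56.0, np.int64(157)), (57.0, np.int64(164)), (58.0, np.int64(164)), (59.0, np.int64(163)), (60.0, np.int64(129)), (61.0, np.int64(96)), (62.0, np.int64(95)), (63.0, np.int64(97)), (64.0, np.int64(98)), (65.0, np.int64(98)), (66.0, np.int64(99)), (67.0, np.int64(98)), (68.0, np.int64(98)), (69.0, np.int64(98)), (70.0, np.int64(97)), (71.0, np.int64(95)), (72.0, np.int64(96)), (73.0, np.int64(105)), (74.0, np.int64(158)), (75.0, np.int64(163)), (76.0, np.int64(159)), (77.0, np.int64(144)), (78.0, np.int64(121)), (79.0, np.int64(117))]
```

Relative to the lamp face, the ring's apparent size shrank 2.8 %. At about 235 mm range that is a drop of about 6.5 mm, so the ring is home. The sleeve stands within about 2 mm of its original place.

```bash
python3 -c "
from bench import *
print(hand_in())"
```

```text
the job is handed in; nothing more can be done
None
```

The retainer ring is snapped home in the lamp head, the blue sleeve stands upright at its original spot about 240 mm from the lamp, and the job is handed in (no verdict was returned), with a measured peak press of about 16 N.

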